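Refit the nested double lid on the seal-paste tin and lift the outer lid alone

ROBOT

A 6-joint arm with a two-finger parallel gripper is mounted at the origin on the work surface. World frame = base frame: x ahead of the robot, y to its left, z up, the work surface at z = 0. Lengths are in m, angles in rad, forces in N, time in s.
With the tool pointing down it reaches from about 0.35 to 0.775 m from the base axis. Payload 5.5 kg.
Tool frame: the origin (TCP) lies midway between the tips of the shut fingers; the grasp point (between the pads) lies hold_point_z behind it (hold_point_z is the distance from the TCP to the grasp point, in m); z points along the fingers, y is the direction in which the jaws open and shut (so a half turn about z gives the same grasp; the last joint's range is limited). The gripper opens to 85 mm and grips with 20 to 120 N. Pads are 22 mm wide; open, the fingers measure 114 mm over their backs; the gripper's body (76 mm by 85 mm) begins 54 mm behind the grasp point. The pads swing forward as they close: fully open they stand 13 mm farther back than shut.
Start: joints at [-1.313, 0.313, 0.046, 1.304, 0, 1.431], TCP at [0.223, -0.53, 0.231] pointing down, gripper open.
Joint ranges: [-2.76, 2.76], [-0.86, 1.69], [-1.03, 1.26], [-2.2, 2.34], [-1.47, 1.5], [-3.14, 3.14]. Speed limits (rad/s): [2.57, 2.57, 3.14, 3.14, 3.14, 3.14].

INTERFACE

Orientations are given as a unit quaternion [w, x, y, z].
In Python, from workcell import * gives the robot as it stands. The module is installed in compiled form; this text tells all that it offers.
- The arm moves only by the tool jog_arm, never from a script. Its argument "plan" is a list of rows, each a list of 6 numbers: the shift along the world's x, y, z in m, then the turn, a rotation vector about the world's x, y, z in degrees. A call has exactly 10 rows; each row shifts and turns the commanded pose from where the row before left it; what a row does not reach is not made up. A row lasts 1/10 s, in which the tool goes at most 50 mm and 8.59 degrees, less where a joint would pass 70% of its speed; a pose out of reach is approached as far as the arm can. A call with a gripper value outside its range is refused whole. "hand" is the opening, from 0 (shut) to 1 (fully open), set as the call begins (left out, the last holds). The fingers move at their own pace and stop on an object; "force" is the grip in N (left out, the last holds). Time passes only in rows, so rows that do not move let the fingers close, or fill a call up. It gives the time, the measured TCP pose, the force and the opening at its end, in the units of the state.
- get_state(): the state, without advancing time (a new reading comes with each control period).
- read_camera(name): name is "scene" or "top"; returns the picture (400x640x3 uint8, red, green, blue); there is no depth.
- calibration(name): a dict with "K" (3x3 intrinsics, pixels), "world_to_cam" (4x4, takes a point from world to camera coordinates). Camera axes: x right, y down, z forward; pixel columns grow to the right and rows downward; lengths in m; the calibration is good to about 2 mm. A picture is of the moment at which its call begins. calibration takes no time and is no camera call.
- hand_in(): hands the job in, once; it reports no verdict.
The state is a dict: "clock": time; "joint_pos": joint angles; "qvel": joint speeds; "tau": joint torques, N m; "tcp_pos": TCP position; "orientation": TCP orientation; "wrist_force": force on the tool from outside, world axes, zero at the start; "ft_torque": the same for the moment, N m; "finger_gap": finger opening in m.
Only numpy, scipy, OpenCV 4.12 (cv2) and the standard library are available. Lean on these libraries where they do the work, as an engineer would, in place of code of your own. Each camera call takes 0.05 s, during which the arm holds its last target.

TASK

Take hold of the wooden knob on the dust case and swing its clear door open to about a right angle or more, and leave it open. Then pick up the nested double lid from the white tray as one, by the broad rim of the inner lid, lower it right home on the open paste tin in the case and let go; then take the outer lid by its knob, lift it off alone without touching or unseating the inner lid, and finish while still holding it level, about 10 cm straight above the inner lid. Leave the seals, brush pot, mug and brush where they stand.

Things in the scene. Friction and masses are not known exactly. Their poses are not given: they have to be found in the camera images.
- case: Fixed bamboo and clear-acrylic dust case, 190 x 190 mm, 117 mm high with its door shut. Origin: centre of the underside, on the table, z up; yaw varies. Floor board 10 mm thick. Walls on its +x, -x and +y sides (up to 10 mm thick, tops 110 mm up); its -y side and top are closed only by the door.
- case_door (a joint): Angle of the L-shaped clear door: a 190 x 100 mm panel on the case's -y side joined to a 190 x 190 mm panel over its top (upper face 117 mm up). 0 shut, to 2.0 rad open; opens clockwise from above, knob swinging to the case's -y. Friction 0.06 N m, no spring; starts up to 0.25 ajar. Sweeps 195 mm round the hinge (top panel 270 mm).
- door_knob (a point): Centre of the top of the door's handle: a round upright wooden knob 18 mm in diameter and 36 mm tall, standing on the door's top panel (its foot 36 mm below this point). It moves with the door, 170 mm from the hinge axis.
- door_hinge (a point): Point on the vertical hinge axis of the door, at the height of the top panel's upper face (117 mm). The axis is at -95, -99 mm in the case frame.
- tin_mouth (a point): Centre of the mouth, in the plane of the rim, of the open round aluminium seal-paste tin fixed to the case floor: outside diameter 60, inside 52, 60 mm tall (rim 70 mm above the table), 30 mm deep. z axis up.
- inner_lid: Inner lid, turned aluminium, about 0.16 kg. Origin: centre of underside, z up. A plug 45 mm across, 16 mm deep, 4 to 5 mm chamfered foot (3.5 mm play all round in the tin); then a broad rim 62 mm across from 16 to 30 mm, the place to grip; then a boss 45 mm across from 30 to 36 mm. The rim rests on the tin when home. Starts standing on its plug on the tray.
- inner_seat (a point): On the inner lid: centre of the underside of its rim (16 mm above its origin). Coincides with tin_mouth when home.
- inner_nest (a point): On the inner lid: centre of the top face of the rim (30 mm above its origin), where the outer lid's edge rests.
- outer_lid: Outer lid, aluminium cap, about 0.08 kg, loosely nested over the boss of the inner lid, not latched. Origin: centre of its lower edge, z up. Skirt 55 mm outside, 50 mm inside diameter, 7 mm deep; top face 11 mm above the origin; on it a round upright knob 18 mm across and 24 mm tall (to 35 mm).
- tray: White enamel tray, fixed, 270 x 180 mm, rim 16 mm high; inner floor 4 mm above the table. Origin: centre of its underside. The nested lids and two of the seals stand in it.
- seal0: Resin seal, upright square block 26 x 26 x 70 mm, loose; in the tray. Origin: centre of its underside. Leave alone.
- seal1: Resin seal, upright square block 26 x 26 x 70 mm, loose; in the tray. Origin: centre of its underside. Leave alone.
- seal2: Resin seal, upright square block 26 x 26 x 70 mm, loose; on the table. Origin: centre of its underside. Leave alone.
- seal3: Resin seal, upright square block 26 x 26 x 70 mm, loose; on the table. Origin: centre of its underside. Leave alone.
- brush_pot: Green glass brush pot, 80 mm across, 115 mm tall, loose. Origin: centre of its underside. Leave alone.
- tea_mug: White mug, 76 mm across plus handle, 85 mm tall, loose. Origin: centre of its underside. Leave alone.
- seal_brush: Small brush lying on the table, 170 mm long along its x axis, loose. Leave alone.
Things that resemble listed ones, but are neither listed nor needed, are in the scene too. What is shaped like the outer_lid but blue, green or yellow is not meant.

How it is judged:
On the way, in this order (a step that is already met when the one before it is completed fails the run):
1. the door of the dust case is swung open (1.35 rad or more) (value of joint case_door above 1.35 rad), for 0.2 s.
2. the nested lids, still together and held by the fingers on the inner lid, are lowered onto the tin (distance between outer_lid and inner_nest below 0.006 m and z of inner_seat in the frame of tin_mouth below 0.006 m and horizontal distance between inner_seat and tin_mouth below 0.007 m and contact force between the fingers and inner_lid above 1 N), for 0.05 s.
3. the pair sits home on the tin, let go (distance between outer_lid and inner_nest below 0.006 m and z of inner_seat in the frame of tin_mouth below 0.0025 m and horizontal distance between inner_seat and tin_mouth below 0.006 m and angle between inner_lid's own z axis and vertical below 0.06 rad and contact force between each of the arm, the fingers and inner_lid below 0.2 N and contact force between the fingers and outer_lid below 0.2 N), for 0.2 s.
At the end, for the whole second after the job is handed in: Door open 1.2 rad or more; inner lid home on the tin (height 2.5 mm, centre 6 mm, level 0.06 rad), untouched; outer lid held still in the fingers, 60 to 160 mm above its place, within 50 mm of the tin's axis, level within 0.3 rad; bystanders within 30 mm and upright (value of joint case_door above 1.2 rad and z of inner_seat in the frame of tin_mouth below 0.0025 m and horizontal distance between inner_seat and tin_mouth below 0.006 m and angle between inner_lid's own z axis and vertical below 0.06 rad and contact force between each of the fingers, the arm and inner_lid below 0.2 N and contact force between outer_lid and inner_lid below 0.05 N and contact force between the fingers and outer_lid above 1 N and z of outer_lid in the frame of inner_nest between 0.06 and 0.16 m and horizontal distance between outer_lid and tin_mouth below 0.05 m and angle between outer_lid's own z axis and vertical below 0.3 rad and linear speed of outer_lid below 0.03 m/s and linear speed of inner_lid below 0.02 m/s and not (distance of any of seal0, seal1, seal2, seal3, brush_pot, tea_mug, seal_brush from where it was at the start of the episode above 0.03 m or angle between any of seal0, seal1, seal2, seal3, brush_pot, tea_mug's own z axis and vertical above 0.5 rad)); the arm keeps its last pose, push and grip.
It fails at once if the outer lid comes off while the inner lid is not home on the tin (or the inner lid is unseated as the outer lid comes off) (z of outer_lid in the frame of inner_nest above 0.008 m and (z of inner_seat in the frame of tin_mouth above 0.004 m or horizontal distance between inner_seat and tin_mouth above 0.007 m)).
It fails at once if the fingers press on the inner lid once the outer lid is off it (z of outer_lid in the frame of inner_nest above 0.008 m and contact force between the fingers and inner_lid above 0.5 N).
It fails at once if a bystander is moved more than 30 mm or knocked over (distance of any of seal0, seal1, seal2, seal3, brush_pot, tea_mug, seal_brush from where it was at the start of the episode above 0.03 m or angle between any of seal0, seal1, seal2, seal3, brush_pot, tea_mug's own z axis and vertical above 0.5 rad).
It also fails if it takes over 72 s, if anything falls off the work surface, if the arm or the gripper's body presses on something with over 40 N, if the wrist force passes 120 N, or if a joint passes its speed limit or range.

## Working session

There is one attempt and no reset: what is moved stays moved. The work goes in short steps, Python scripts to look and compute and a tool call to move; the robot and the scene stay as the last step left them, time stands still between calls to the robot, and variables do not carry over. Pictures are saved under pics/ and viewed, and the job is handed in when it is done.

Besides the shell and the picture viewer there is one more tool, called after "Call:" as a command line: name --pt "numbers of a row" for each row, then --argument value for the rest. jog_arm: Moves the arm, as the interface text tells. Its arguments: {"type":"object","properties":{"plan":{"type":"array","items":{"type":"array","items":{"type":"number"}}},"hand":{"type":"number"},"force":{"type":"number"}},"required":["plan"]}

```bash
mkdir -p pics; ls; python3 - <<'E'
from workcell import *
import cv2
s=get_state(); print(s)
for n in("scene","top"):
    im=read_camera(n); cv2.imwrite(f"pics/{n}0.png",im[:,:,::-1]); c=calibration(n); print(n,c)
E
```

```text
pics
{'clock': 0.0, 'joint_pos': array([-1.31258540e+00,  3.13991102e-01,  4.49700581e-02,  1.30361598e+00,
        1.02200848e-05,  1.43119246e+00]), 'qvel': array([-0.00194673, -0.00155707, -0.00061749, -0.00117005, -0.00038621,
       -0.00015391]), 'tau': array([-1.45649450e-03, -4.80630934e+01,  2.98531830e+01,  1.94356567e-02,
       -1.88449494e-04, -2.40953403e-05]), 'tcp_pos': array([ 0.22261505, -0.52959191,  0.23041053]), 'orientation': array([-9.19033803e-04,  9.80282646e-01,  1.97598298e-01, -4.94468930e-05]), 'wrist_force': array([-0.60260474,  0.68385745, -0.30795334]), 'ft_torque': array([-0.02578521, -0.03089748, -0.00783413]), 'finger_gap': 0.0852436059640577}
scene {'K': array([[436.61357273,   0.        , 315.83053883],
       [  0.        , 436.61357273, 200.36268104],
       [  0.        ,   0.        ,   1.        ]]), 'world_to_cam': array([[-0.5783135 ,  0.8157656 , -0.0089428 ,  0.32060804],
       [ 0.57516849,  0.39992618, -0.71361072, -0.23060417],
       [-0.57856262, -0.41783433, -0.70048538,  1.53536878],
       [ 0.        ,  0.        ,  0.        ,  1.        ]])}
top {'K': array([[518.33786479,   0.        , 326.15520778],
       [  0.        , 518.33786479, 193.71640555],
       [  0.        ,   0.        ,   1.        ]]), 'world_to_cam': array([[ 1.87252801e-02, -9.99821393e-01,  2.55836452e-03,
        -2.25537163e-02],
       [-9.80414553e-01, -1.88634467e-02, -1.96039472e-01,
         5.48713385e-01],
       [ 1.96052718e-01,  1.16263623e-03, -9.80592668e-01,
         1.73461266e+00],
       [ 0.00000000e+00,  0.00000000e+00,  0.00000000e+00,
         1.00000000e+00]])}
```

View pics/scene0.png

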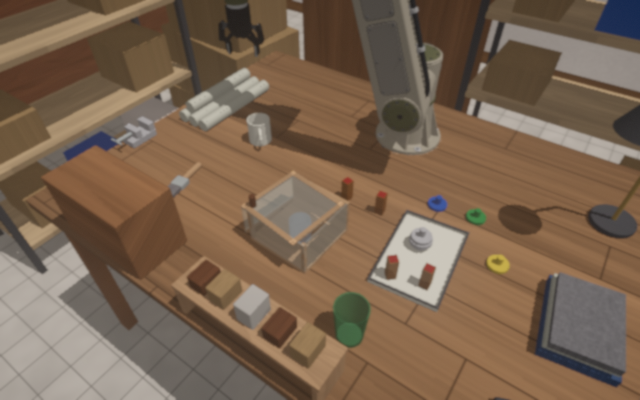

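View pics/top0.png

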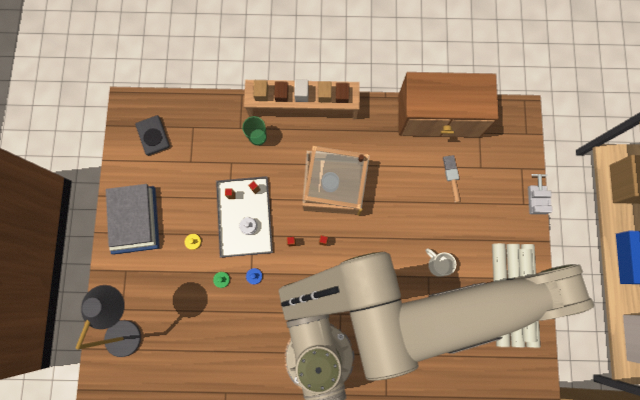

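The scene view shows the case at about (297,220) with its knob near (252,200). The nested lid is at (422,238), the tray seals at (392,266) and (428,276), and the table seals at (347,187) and (381,202). In the top view the case is at (336,180) and the lid at (248,226). I'll enlarge both.

```bash
python3 - <<'E'
import cv2,numpy as np
a=cv2.imread("pics/scene0.png")[160:320,230:480]; b=cv2.imread("pics/top0.png")[135:275,205:385]
cv2.imwrite("pics/sc_z.png",cv2.resize(a,(800,512),interpolation=cv2.INTER_CUBIC))
cv2.imwrite("pics/top_z.png",cv2.resize(b,(756,588),interpolation=cv2.INTER_CUBIC))
E
```

```text
(no output)
```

View pics/sc_z.png

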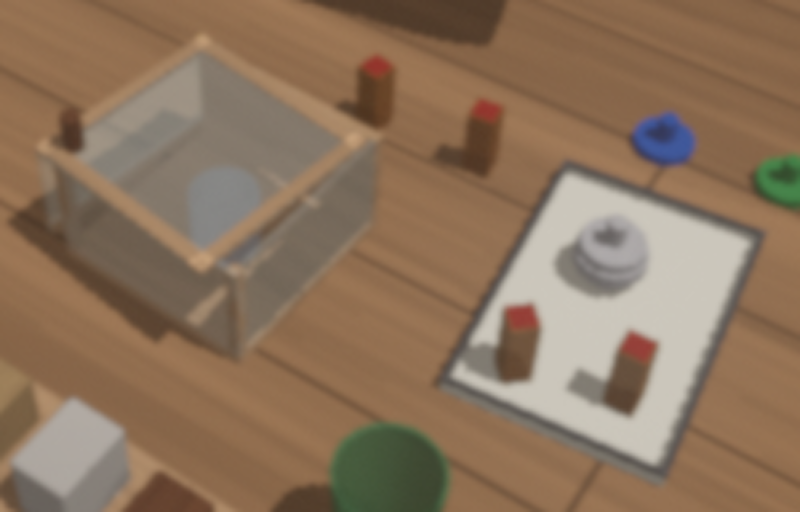

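View pics/top_z.png

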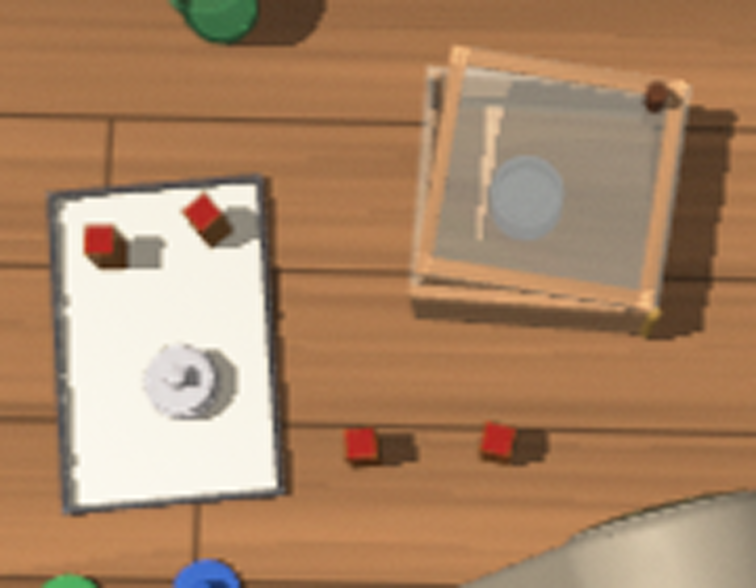

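```bash
cat > h.py <<'E'
from workcell import *
import cv2,numpy as np
def cal(n):
    c=calibration(n); return np.array(c["K"]),np.array(c["world_to_cam"])
def ray(n,p):
    K,T=cal(n); R=T[:3,:3]; o=-R.T@T[:3,3]; d=R.T@np.linalg.inv(K)@np.array([p[0],p[1],1.]); return o,d/np.linalg.norm(d)
def onz(n,p,z):
    o,d=ray(n,p); return o+d*(z-o[2])/d[2]
def tri(p,q):  # scene p, top q
    o1,d1=ray("scene",p);o2,d2=ray("top",q)
    t=np.linalg.lstsq(np.stack([d1,-d2],1),o2-o1,rcond=None)[0]
    a=o1+t[0]*d1;b=o2+t[1]*d2; return (a+b)/2,np.linalg.norm(a-b)
def proj(n,P):
    K,T=cal(n); c=T[:3,:3]@np.asarray(P,float)+T[:3,3]; u=K@c; return u[:2]/u[2]
E
python3 - <<'E'
from h import *
np.set_printoptions(precision=4,suppress=True)
S=lambda u,v:(230+u/3.2,160+v/3.2)
T=lambda u,v:(205+u/4.2,135+v/4.2)
print("knob",tri(S(71,112),T(655,92)))
print("lidknobtop",tri(S(612,228),T(180,375)))
for n,f,pts in(("scene",S,{'hinge':(240,345)}),):pass
# door top frame corners z=.117
for k,s,t in(("dA knob",(44,147),(684,88)),("dB",(203,40),(652,302)),("dC",(375,140),(422,265)),("dD",(203,262),(458,50))):
    print(k,onz("scene",S(*s),.117),onz("top",T(*t),.117))
print("case c BL",onz("top",T(412,290),.11),"TL",onz("top",T(430,70),.11),"yellow",onz("top",T(650,320),.11))
print("case scene corner",onz("scene",S(238,272),.11),"bottom",onz("scene",S(238,352),.0))
print("seals top",[onz("top",T(*p),z) for p,z in(((361,446),.07),((498,441),.07),((100,241),.074),((203,213),.074))])
im=cv2.imread("pics/top0.png")
print("tin circ", onz("top",T(526,197),.07), onz("scene",S(225,200),.07))
E
```

```text
knob (array([ 0.6549, -0.1244,  0.1541]), np.float64(0.001129103873089893))
lidknobtop (array([0.4369, 0.2528, 0.0581]), np.float64(0.0012869514337479622))
dA knob [ 0.671  -0.1437  0.117 ] [ 0.6693 -0.1506  0.117 ]
dB [ 0.4934 -0.1185  0.117 ] [ 0.4942 -0.1259  0.117 ]
dC [0.5122 0.0706 0.117 ] [0.5204 0.0562 0.117 ]
dD [0.6935 0.0347 0.117 ] [0.6975 0.0318 0.117 ]
case c BL [0.5014 0.0639 0.11  ] TL [0.6823 0.0543 0.11  ] yellow [ 0.4809 -0.1249  0.11  ]
case scene corner [0.6818 0.0581 0.11  ] bottom [0.6769 0.0508 0.    ]
seals top [array([0.3811, 0.103 , 0.07  ]), array([ 0.3872, -0.0064,  0.07  ]), array([0.5434, 0.3201, 0.074 ]), array([0.5682, 0.2375, 0.074 ])]
tin circ [ 0.5876 -0.0254  0.07  ] [ 0.6003 -0.0166  0.07  ]
```

```bash
python3 - <<'E'
import workcell
print([n for n in dir(workcell) if not n.startswith('__')])
for n in dir(workcell):
    if 'hold' in n.lower(): print(n,getattr(workcell,n))
E
```

```text
['MotionError', 'calibration', 'get_state', 'hand_in', 'hold_point_z', 'read_camera']
hold_point_z 0.0187
```

```bash
python3 - <<'E'
import cv2,numpy as np
a=cv2.imread("pics/scene0.png")[165:245,235:335]; b=cv2.imread("pics/top0.png")[205:250,225:275]
b2=cv2.imread("pics/scene0.png")[215:260,395:445]
cv2.imwrite("pics/z1.png",cv2.resize(a,(750,600),interpolation=cv2.INTER_CUBIC))
cv2.imwrite("pics/z2.png",np.hstack([cv2.resize(x,(400,360),interpolation=cv2.INTER_CUBIC) for x in(b,b2)]))
E
```

```text
(no output)
```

View pics/z2.png

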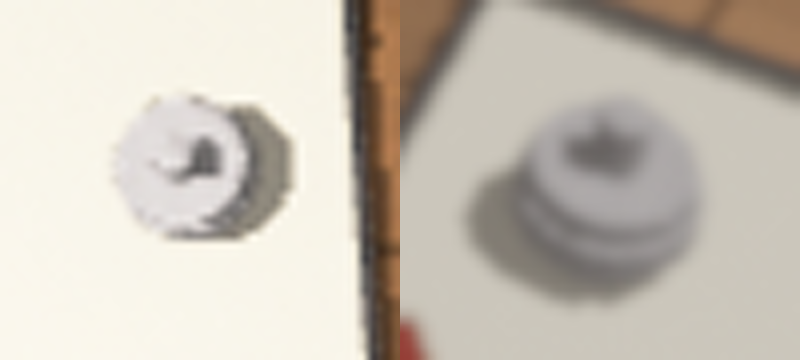

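The top view puts the lid's top face at about (247.6,225.2) px. In the scene view it is at about (421.5,235.6). I'm moving to the door knob first.

Call:
jog_arm --pt "0.035 0.033 0 0 0 6.7" --pt "0.035 0.033 0 0 0 6.7" --pt "0.035 0.033 0 0 0 6.7" --pt "0.035 0.033 0 0 0 6.7" --pt "0.035 0.033 0 0 0 6.7" --pt "0.035 0.033 0 0 0 6.7" --pt "0.035 0.033 0 0 0 6.7" --pt "0.035 0.033 0 0 0 6.7" --pt "0.035 0.033 0 0 0 6.7" --pt "0.035 0.033 0 0 0 6.7" --hand 1 --force 40

```text
clock: 1.1
tcp_pos: [0.5738, -0.1984, 0.2309]
orientation: [-0.0, 0.707, 0.708, -0.0]
wrist_force: [1.2, -0.9, 0.3]
finger_gap: 0.0852
```

Call:
jog_arm --pt "0.02 0.019 0 0 0 0" --pt "0.02 0.019 0 0 0 0" --pt "0.02 0.019 0 0 0 0" --pt "0.02 0.019 0 0 0 0" --pt "0 0 -0.01 0 0 0" --pt "0 0 -0.01 0 0 0" --pt "0 0 -0.01 0 0 0" --pt "0 0 -0.01 0 0 0" --pt "0 0 -0.01 0 0 0" --pt "0 0 0 0 0 0"

```text
clock: 2.1
tcp_pos: [0.6514, -0.1244, 0.1793]
orientation: [-0.001, 0.709, 0.705, -0.001]
wrist_force: [-0.3, -0.2, -0.0]
finger_gap: 0.0854
```

Call:
jog_arm --pt "0.0015 0 -0.01 0 0 0" --pt "0.001 0 -0.01 0 0 0" --pt "0 0 -0.01 0 0 0" --pt "0 0 -0.01 0 0 0" --pt "0 0 -0.01 0 0 0" --pt "0 0 -0.005 0 0 0" --pt "0 0 0 0 0 0" --pt "0 0 0 0 0 0" --pt "0 0 0 0 0 0" --pt "0 0 0 0 0 0"

```text
clock: 3.1
tcp_pos: [0.6556, -0.1243, 0.127]
orientation: [0.001, 0.708, 0.706, 0.0]
wrist_force: [-0.3, -0.0, 0.1]
finger_gap: 0.0854
```

Call:
jog_arm --pt "0 0 0 0 0 0" --pt "0 0 0 0 0 0" --pt "0 0 0 0 0 0" --pt "0 0 0 0 0 0" --pt "0 0 0 0 0 0" --pt "0 0 0 0 0 0" --pt "0 0 0 0 0 0" --pt "0 0 0 0 0 0" --pt "0 0 0 0 0 0" --pt "0 0 0 0 0 0" --hand 0 --force 30

```text
clock: 4.1
tcp_pos: [0.6561, -0.1242, 0.1266]
orientation: [0.001, 0.708, 0.706, 0.001]
wrist_force: [5.3, 0.7, -1.4]
finger_gap: 0.0168
```

```bash
python3 - <<'E'
from h import *
im=read_camera("scene")[150:270,210:370,::-1]; cv2.imwrite("pics/k1.png",cv2.resize(im,(800,600),interpolation=cv2.INTER_CUBIC)); print(get_state())
E
```

```text
{'clock': 4.15, 'joint_pos': array([-3.07356460e-01,  5.35043676e-01,  1.25632602e-01,  1.15961925e+00,
        3.36357993e-04,  1.26691892e+00]), 'qvel': array([-0.00075178,  0.00051214,  0.00065762,  0.00026474,  0.0006592 ,
        0.000556  ]), 'tau': array([-6.81866482e-01, -5.95690584e+01,  2.69065940e+01,  2.06401125e+00,
       -4.48610270e-01, -5.73999168e-04]), 'tcp_pos': array([ 0.65610604, -0.12421867,  0.12653409]), 'orientation': array([7.05680112e-04, 7.08335352e-01, 7.05875499e-01, 5.56772221e-04]), 'wrist_force': array([ 5.0773562 ,  0.45718624, -0.95549299]), 'ft_torque': array([ 0.04816781, -0.92449864, -0.01227166]), 'finger_gap': 0.016768156458006153}
```

View pics/k1.png

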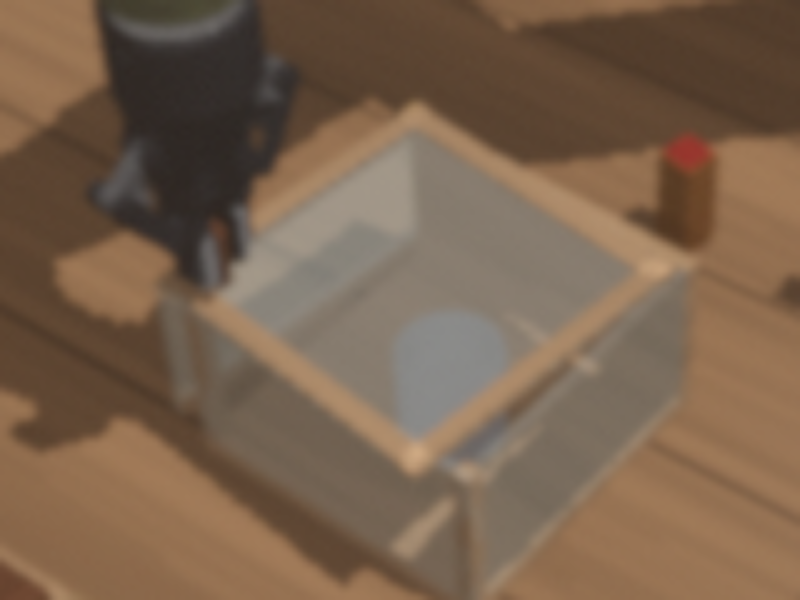

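The knob is gripped: the gap is 16.8 mm and the fingers close on it at (215,255) in the crop. Next I'll work out the arc.

```bash
python3 - <<'E'
import numpy as np
H=np.array([.487,-.126]);a0=np.arctan2(.002,.169)
a=a0-np.radians(4.4)*np.arange(21)
P=H+.170*np.stack([np.cos(a),np.sin(a)],1)
for d in np.diff(P,axis=0): print(np.round(d,4).tolist(),end=' ')
print(P[-1])
E
```

```text
[-0.0003, -0.013] [-0.0013, -0.013] [-0.0023, -0.0128] [-0.0033, -0.0126] [-0.0043, -0.0123] [-0.0052, -0.012] [-0.0061, -0.0115] [-0.007, -0.011] [-0.0078, -0.0105] [-0.0086, -0.0098] [-0.0093, -0.0091] [-0.01, -0.0084] [-0.0106, -0.0076] [-0.0112, -0.0068] [-0.0116, -0.0059] [-0.0121, -0.005] [-0.0124, -0.0041] [-0.0127, -0.0031] [-0.0129, -0.0021] [-0.013, -0.0011] [ 0.49494297 -0.29581434]
```

Call:
jog_arm --pt "-0.0003 -0.013 0 0 0 -4" --pt "-0.0013 -0.013 0 0 0 -4" --pt "-0.0023 -0.0128 0 0 0 -4" --pt "-0.0033 -0.0126 0 0 0 -4" --pt "-0.0043 -0.0123 0 0 0 -4" --pt "-0.0052 -0.012 0 0 0 -4" --pt "-0.0061 -0.0115 0 0 0 -4" --pt "-0.007 -0.011 0 0 0 -4" --pt "-0.0078 -0.0105 0 0 0 -4" --pt "-0.0086 -0.0098 0 0 0 -4"

```text
clock: 5.15
tcp_pos: [0.6095, -0.2437, 0.1266]
orientation: [0.001, 0.908, 0.419, 0.001]
wrist_force: [4.8, -0.8, -0.5]
finger_gap: 0.0165
```

Call:
jog_arm --pt "-0.0093 -0.0091 0 0 0 -4" --pt "-0.01 -0.0084 0 0 0 -4" --pt "-0.0106 -0.0076 0 0 0 -4" --pt "-0.0112 -0.0068 0 0 0 -4" --pt "-0.0116 -0.0059 0 0 0 -4" --pt "-0.0121 -0.005 0 0 0 -4" --pt "-0.0124 -0.0041 0 0 0 -4" --pt "-0.0127 -0.0031 0 0 0 -4" --pt "-0.0129 -0.0021 0 0 0 -4" --pt "-0.013 -0.001 0 0 0 -4"

```text
clock: 6.15
tcp_pos: [0.4926, -0.2966, 0.1264]
orientation: [0.001, 0.997, 0.083, -0.0]
wrist_force: [1.3, -2.4, 1.0]
finger_gap: 0.0169
```

Call:
jog_arm --pt "0 0 0 0 0 0" --pt "0 0 0 0 0 0" --pt "0 0 0 0 0 0" --pt "0 0 0 0 0 0" --pt "0 0 0.005 0 0 0" --pt "0 0 0.02 0 0 0" --pt "0 0 0.025 0 0 0" --pt "0 0 0.03 0 0 0" --pt "0 0 0.03 0 0 0" --pt "0 0 0 0 0 0" --hand 1

```text
clock: 7.15
tcp_pos: [0.4953, -0.297, 0.2414]
orientation: [0.003, 0.996, 0.086, 0.003]
wrist_force: [-0.0, 0.3, 0.5]
finger_gap: 0.0853
```

```bash
python3 - <<'E'
from h import *
for n in("scene","top"): cv2.imwrite(f"pics/{n}2.png",read_camera(n)[:,:,::-1])
print(get_state()['joint_pos'])
E
```

```text
[-6.79270288e-01  3.11467219e-01  5.80101031e-02  1.31526819e+00
 -7.61436234e-05  2.29090539e+00]
```

View pics/scene2.png

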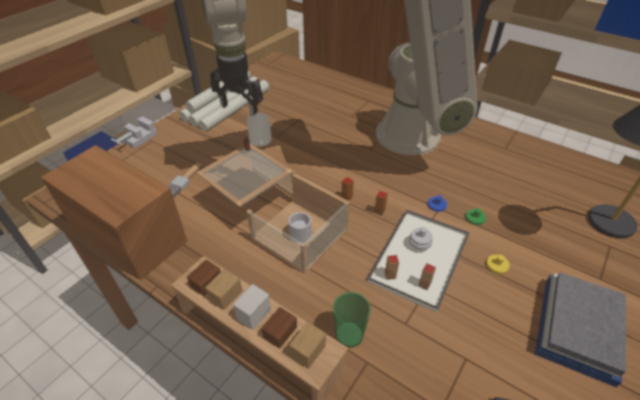

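View pics/top2.png

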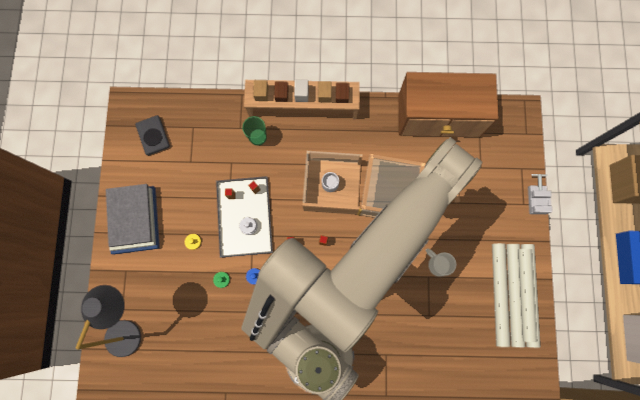

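The door is open, with its panel at (245,172) in scene and (395,180) in top. The tin is now clear at (300,227) in scene and (331,181) in top. I'll measure the tin and lid from enlarged crops.

```bash
python3 - <<'E'
import cv2,numpy as np
t=cv2.imread("pics/top2.png");s=cv2.imread("pics/scene2.png")
f=lambda x:cv2.resize(x,(400,400),interpolation=cv2.INTER_CUBIC)
cv2.imwrite("pics/z3.png",np.hstack([f(t[161:201,311:351]),f(s[205:255,275:325])]))
E
```

```text
(no output)
```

View pics/z3.png

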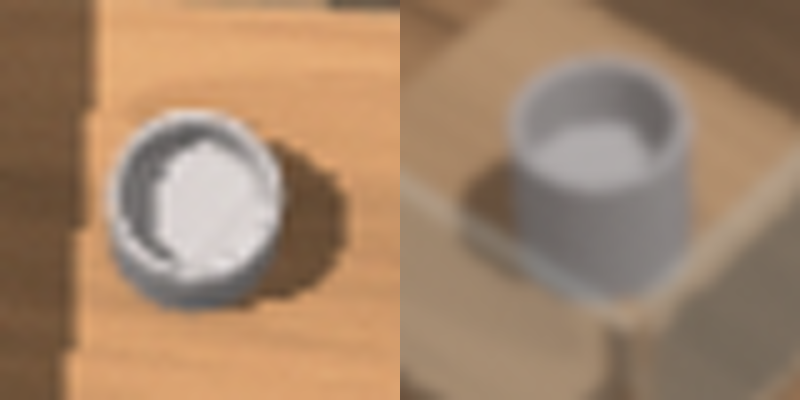

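```bash
python3 - <<'E'
from h import *
np.set_printoptions(precision=4,suppress=True)
t=(330.05,179.75);s=(299.7,220.06)
print("tin",tri(s,t),onz("scene",s,.07),onz("top",t,.07))
# ellipse extents predicted from world circle, for consistency
def ext(n,c,r,z):
    P=np.array([proj(n,[c[0]+r*np.cos(a),c[1]+r*np.sin(a),z]) for a in np.linspace(0,6.28,73)]);return P.min(0),P.max(0),(P.min(0)+P.max(0))/2
print(ext("top",(.592,-.022),.03,.07),ext("scene",(.592,-.022),.03,.07))
t=(247.1,224.8);s=(421.1,235.1)
print("lid",tri(s,t),onz("scene",s,.045),onz("top",t,.045))
# masks: bbox of the nested lid (non-white) in top
for n,(x0,y0,x1,y1) in(("top",(228,208,262,246)),("scene",(402,222,444,256))):
    im=cv2.imread(f"pics/{n}2.png")[y0:y1,x0:x1].astype(int); b=im[:,:,2]-im[:,:,0]; g=im.mean(2)
    print(n); print(b[::2,::2]); 
E
```

```text
tin (array([ 0.5947, -0.0239,  0.0701]), np.float64(0.001713541004650194)) [ 0.5943 -0.0232  0.07  ] [ 0.5951 -0.0246  0.07  ]
(array([320.5452, 172.1431]), array([337.9941, 189.1672]), array([329.2696, 180.6551])) (array([289.2011, 211.5634]), array([311.9184, 228.2047]), array([300.5597, 219.884 ]))
lid (array([0.4372, 0.2562, 0.0452]), np.float64(0.0011172438506637805)) [0.4373 0.2556 0.045 ] [0.4371 0.2567 0.045 ]
top
[[16 15 15 14 16 15 15 15 16 15 16 17 16 16 16 16 17]
 [15 15 15 15 15 14 16 16 16 16 15 16 15 16 16 16 16]
 [15 15 15 15 14 15 15 16 16 15 16 16 16 16 17 16 16]
 [15 14 16 15 15 15 16 15 15 16 16 16 16 16 16 17 16]
 [14 15 15 15 16 15 15 15 15 16 18 16 16 16 16 16 16]
 [15 15 15 16 15 15 15 19  9  6  6  9 15 22 23 16 16]
 [15 14 14 15 16 15 17  7  6  7  6  7  8  7 18 22 15]
 [14 15 14 15 15 16 11  6  6 10  8  6  5  8 10 19 21]
 [14 14 15 15 15 16  6  6  6  6  9  5  7  6  6 18 19]
 [14 15 14 14 15 15  6  6 10  7  4  5  6  9  6 18 20]
 [14 13 14 13 14 16  8  6  6  7  9  6  6 10  9 18 17]
 [14 13 15 13 14 14 14  6  5  6  6  6  6  5 13 20 26]
 [14 14 14 14 14 14 15 15 
[... 781 characters left out ...]
 6  7  6  5  5  4  6 13 16 16 16 16 16]
 [16 16 16 15  9  6  5  5  5  5  6  5  4  5  5 11 15 16 16 16 16]
 [16 17 15 12  8  5  5  5  4  4  5  4  5  4  5 10 15 16 16 16 16]
 [16 15 14 12  6  6  6  5  5  4  5  4  5  5  5 10 16 16 16 16 16]
 [16 15 15 14  8  5  6  5  5  4  5  5  4  5  5 11 16 15 16 16 16]
 [16 15 15 14 11  6  6  5  5  6  6  5  5  6  6 14 16 16 16 16 16]
 [15 16 15 15 14 11  7  6  6  5  5  6  5  7 11 16 16 16 16 16 16]
 [16 16 16 15 15 13 11  8  6  6  7  6  8 12 15 16 16 16 16 16 16]
 [16 16 15 16 16 15 14 13 11 10 11 13 14 15 16 16 16 16 16 16 16]
 [16 16 16 16 16 16 16 16 16 15 16 16 16 16 16 16 16 16 16 16 16]
 [16 16 16 16 16 16 16 16 16 16 16 16 16 16 16 16 15 16 16 16 16]]
```

Call:
jog_arm --pt "-0.004 0.0395 0 0 0 5.7" --pt "-0.004 0.0395 0 0 0 5.7" --pt "-0.004 0.0395 0 0 0 5.7" --pt "-0.004 0.0395 0 0 0 5.7" --pt "-0.004 0.0395 0 0 0 5.7" --pt "-0.004 0.0395 0 0 0 5.7" --pt "-0.004 0.0395 0 0 0 5.7" --pt "-0.004 0.0395 0 0 0 5.7" --pt "-0.004 0.0395 0 0 0 5.7" --pt "-0.004 0.0395 0 0 0 5.7"

```text
clock: 8.25
tcp_pos: [0.452, 0.1008, 0.2349]
orientation: [-0.001, 0.834, 0.552, -0.001]
wrist_force: [-0.5, -0.4, -0.4]
finger_gap: 0.0856
```

Call:
jog_arm --pt "-0.004 0.0395 0 0 0 5.7" --pt "-0.004 0.0395 0 0 0 5.7" --pt "-0.004 0.0395 0 0 0 5.7" --pt "-0.004 0.0395 0 0 0 5.7" --pt "0 0 -0.03 0 0 0" --pt "0 0 -0.03 0 0 0" --pt "0 0 -0.03 0 0 0" --pt "0 0 -0.03 0 0 0" --pt "0 0 0 0 0 0" --pt "0 0 0 0 0 0"

```text
clock: 9.25
tcp_pos: [0.4362, 0.2569, 0.1156]
orientation: [-0.001, 0.71, 0.705, -0.001]
wrist_force: [1.2, -0.3, -0.0]
finger_gap: 0.0852
```

```bash
python3 - <<'E'
from h import *
print(get_state()['joint_pos'],get_state()['tcp_pos'])
im=read_camera("scene")[170:290,350:510,::-1]; cv2.imwrite("pics/l1.png",cv2.resize(im,(800,600),interpolation=cv2.INTER_CUBIC))
E
```

```text
[ 3.73578109e-01  2.51009312e-01 -3.32395639e-01  9.90391449e-01
 -2.40856042e-05  1.95134728e+00] [0.43618803 0.2568981  0.11557585]
```

View pics/l1.png

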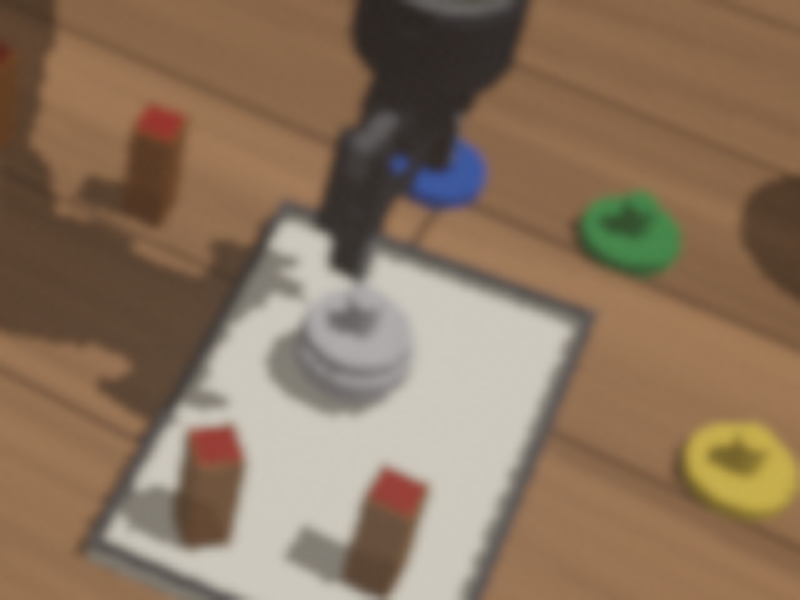

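The open fingers straddle the nested lid at (355,340) in the crop. I'm descending now.

Call:
jog_arm --pt "0.001 -0.001 -0.02 0 0 0" --pt "0 0 -0.02 0 0 0" --pt "0 0 -0.018 0 0 0" --pt "0 0 -0.015 0 0 0" --pt "0 0 -0.012 0 0 0" --pt "0 0 -0.01 0 0 0" --pt "0 0 -0.008 0 0 0" --pt "0 0 -0.005 0 0 0" --pt "0 0 -0.003 0 0 0" --pt "0 0 0 0 0 0"

```text
clock: 10.3
tcp_pos: [0.4382, 0.2562, 0.0052]
orientation: [-0.0, 0.71, 0.705, -0.0]
wrist_force: [0.1, 1.0, -0.4]
finger_gap: 0.0854
```

Call:
jog_arm --pt "-0.001 0 -0.001 0 0 0" --pt "0 0 0 0 0 0" --pt "0 0 0 0 0 0" --pt "0 0 0 0 0 0" --pt "0 0 0 0 0 0" --pt "0 0 0 0 0 0" --pt "0 0 0 0 0 0" --pt "0 0 0 0 0 0" --pt "0 0 0 0 0 0" --pt "0 0 0 0 0 0" --hand 0 --force 50

```text
clock: 11.3
tcp_pos: [0.4373, 0.2564, 0.0049]
orientation: [0.0, 0.71, 0.705, 0.0]
wrist_force: [-1.7, -0.1, 5.7]
finger_gap: 0.0601
```

Call:
jog_arm --pt "0 0 0.003 0 0 0" --pt "0 0 0.005 0 0 0" --pt "0 0 0.01 0 0 0" --pt "0 0 0.015 0 0 0" --pt "0 0 0.02 0 0 0" --pt "0 0 0.02 0 0 0" --pt "0 0 0.02 0 0 0" --pt "0 0 0.02 0 0 0" --pt "0 0 0.015 0 0 0" --pt "0 0 0 0 0 0"

```text
clock: 12.3
tcp_pos: [0.4389, 0.2569, 0.1351]
orientation: [0.001, 0.71, 0.705, 0.002]
wrist_force: [0.8, -0.1, -2.3]
finger_gap: 0.0604
```

```bash
python3 - <<'E'
from h import *
im=read_camera("scene")[170:290,350:510,::-1]; cv2.imwrite("pics/l2.png",cv2.resize(im,(800,600),interpolation=cv2.INTER_CUBIC))
E
```

```text
(no output)
```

View pics/l2.png

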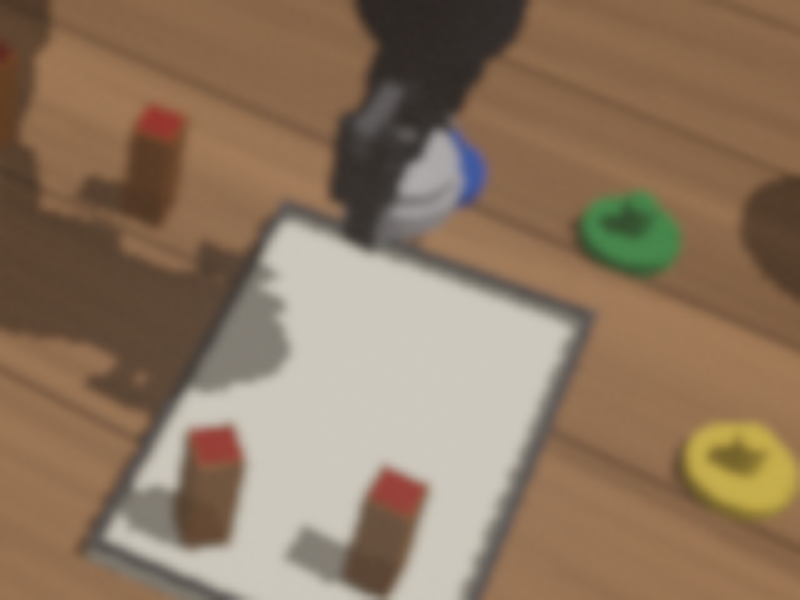

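Both lids are up: the weight is 2.3 N as expected for 0.24 kg, and the tray is empty at the old spot. I'm carrying them over to the tin.

Call:
jog_arm --pt "0.004 -0.007 0.003 0 0 0" --pt "0.008 -0.014 0.003 0 0 0" --pt "0.011 -0.02 0.003 0 0 0" --pt "0.011 -0.02 0.001 0 0 0" --pt "0.011 -0.02 0 0 0 0" --pt "0.011 -0.02 0 0 0 0" --pt "0.011 -0.02 0 0 0 0" --pt "0.011 -0.02 0 0 0 0" --pt "0.011 -0.02 0 0 0 0" --pt "0.011 -0.02 0 0 0 0"

```text
clock: 13.35
tcp_pos: [0.5369, 0.0738, 0.1411]
orientation: [-0.001, 0.71, 0.704, -0.001]
wrist_force: [-0.5, 0.0, -0.6]
finger_gap: 0.0603
```

Call:
jog_arm --pt "0.011 -0.02 0 0 0 0" --pt "0.011 -0.02 0 0 0 0" --pt "0.011 -0.02 0 0 0 0" --pt "0.011 -0.02 0 0 0 0" --pt "0.009 -0.012 0 0 0 0" --pt "0.004 -0.007 0 0 0 0" --pt "0 0 0 0 0 0" --pt "0 0 0 0 0 0" --pt "0 0 0 0 0 0" --pt "0 0 0 0 0 0"

```text
clock: 14.35
tcp_pos: [0.5939, -0.0229, 0.1425]
orientation: [-0.0, 0.709, 0.705, 0.0]
wrist_force: [0.1, -0.5, -2.3]
finger_gap: 0.0608
```

```bash
python3 - <<'E'
from h import *
print(get_state()['tcp_pos'],get_state()['wrist_force'],get_state()['finger_gap'])
im=read_camera("scene")[150:270,220:380,::-1]; cv2.imwrite("pics/p1.png",cv2.resize(im,(800,600),interpolation=cv2.INTER_CUBIC))
E
```

```text
[ 0.59386087 -0.02291817  0.14246289] [ 0.08012274 -0.48249789 -2.26635595] 0.06080948213582341
```

View pics/p1.png

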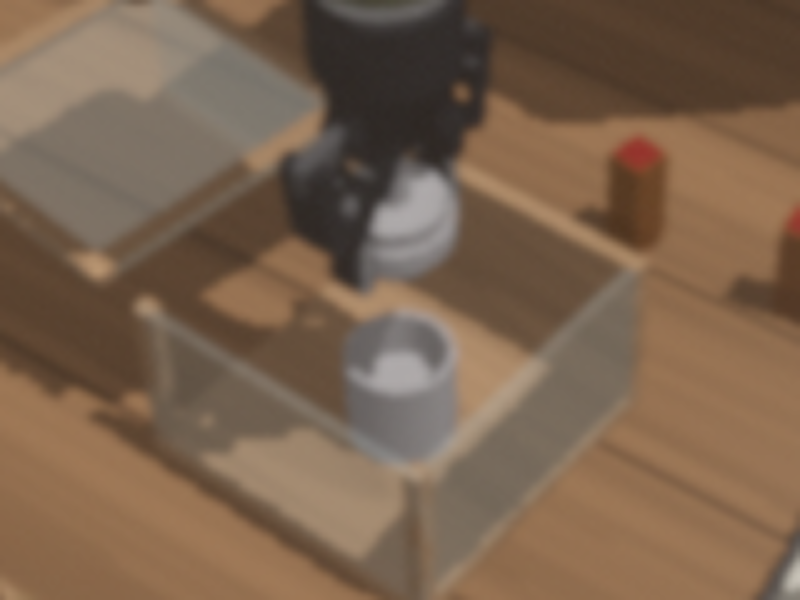

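Call:
jog_arm --pt "0.0007 -0.001 -0.008 0 0 0" --pt "0 0 -0.01 0 0 0" --pt "0 0 -0.01 0 0 0" --pt "0 0 -0.01 0 0 0" --pt "0 0 -0.01 0 0 0" --pt "0 0 -0.008 0 0 0" --pt "0 0 -0.005 0 0 0" --pt "0 0 0 0 0 0" --pt "0 0 0 0 0 0" --pt "0 0 0 0 0 0"

```text
clock: 15.4
tcp_pos: [0.5954, -0.0248, 0.0819]
orientation: [0.0, 0.71, 0.705, 0.0]
wrist_force: [0.6, -0.7, -2.8]
finger_gap: 0.0603
```

```bash
python3 - <<'E'
from h import *
print(get_state()['tcp_pos'],get_state()['wrist_force'],get_state()['finger_gap'])
im=read_camera("scene")[190:250,260:340,::-1]; cv2.imwrite("pics/p2.png",cv2.resize(im,(800,600),interpolation=cv2.INTER_CUBIC))
E
```

```text
[ 0.59541439 -0.02484516  0.08188644] [ 0.6177676  -0.70672917 -2.78882877] 0.06027117590081064
```

View pics/p2.png

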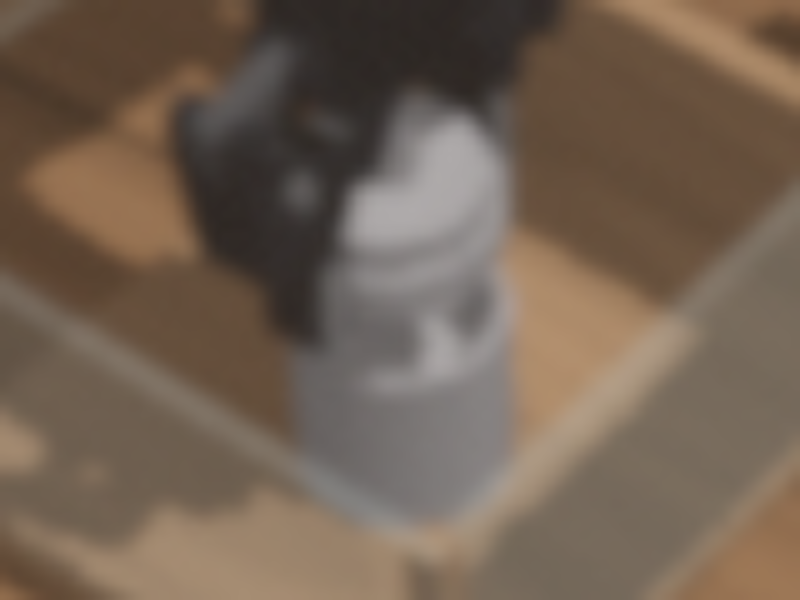

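```bash
python3 - <<'E'
from h import *
im=cv2.imread("pics/p2.png")
def ext(n,c,r,z):
    P=np.array([proj(n,[c[0]+r*np.cos(a),c[1]+r*np.sin(a),z]) for a in np.linspace(0,6.28,181)]);return P.min(0),P.max(0)
q=lambda p:((p-np.array([260,190])+.5)*10-.5).round(0)
L=(.5954,-.0248)
for nm,c,r,z in(("tin",(.5946,-.0239),.03,.07),("lidrim lo",L,.031,.097),("rim hi",L,.031,.111),("outer top",L,.0275,.122),("skirt",L,.0275,.111)):
    a,b=ext("scene",c,r,z); print(nm,q(a),q(b))
g=cv2.cvtColor(im,cv2.COLOR_BGR2GRAY).astype(int)
for y in(130,170,200,230,255,275,300,340,400,440): print(y,g[y,280:560:10])
E
```

```text
tin [285. 223.] [512. 390.]
lidrim lo [271. 150.] [510. 322.]
rim hi [268. 112.] [509. 284.]
outer top [279.  91.] [494. 244.]
skirt [281. 121.] [495. 274.]
130 [ 51  47  49  55  63  69  67  60  51  49  61  86 110 120 124 133 145 155
 156 142 114  93  89  87  81  79  79  80]
170 [ 51  60  66  62  53  48  48  51  59  73  95 115 127 141 157 167 170 170
 169 168 165 156 137 111  91  84  82  81]
200 [ 60  75  84  79  63  51  66 108 143 161 167 167 168 170 171 170 170 169
 167 161 154 149 140 117  94  85  85  85]
230 [ 48  49  50  49  48  60  93 132 156 165 168 168 167 166 164 161 155 148
 143 143 147 148 140 126 113 103  95  90]
255 [ 48  48  47  47  53  66  84 103 118 126 129 131 130 132 134 137 140 143
 144 144 140 137 138 140 139 137 133 129]
275 [ 47  47  46  52  70  90 103 116 129 135 137 139 142 146 148 146 144 140
 134 127 127 138 148 150 148 145 143 141]
300 [ 46  44  45  53  73  93 101 104 109 115 119 121 123 125 126 127 128 126
 117 107 106 123 146 155 152 147 145 145]
340 [ 71  66  61  61  72  89  99 102 102 101 101 101 101 108 129 152 162 156
 140 132 140 148 146 143 145 149 149 150]
400 [ 84  89  94  99 101 101 102 105 109 114 117 119 121 122 123 124 124 124
 126 129 130 130 131 134 140 144 147 148]
440 [ 99  94  95  98  99 101 103 105 107 109 112 114 116 118 120 122 123 125
 127 128 129 130 130 134 140 148 152 155]
```

The lid and tin edges agree with the prediction to about 1 mm, so I'm lowering on.

Call:
jog_arm --pt "-0.0005 0.0005 -0.003 0 0 0" --pt "0 0 -0.003 0 0 0" --pt "0 0 -0.003 0 0 0" --pt "0 0 -0.003 0 0 0" --pt "0 0 -0.002 0 0 0" --pt "0 0 0 0 0 0" --pt "0 0 0 0 0 0" --pt "0 0 0 0 0 0" --pt "0 0 0 0 0 0" --pt "0 0 0 0 0 0"

```text
clock: 16.45
tcp_pos: [0.5946, -0.0243, 0.0675]
orientation: [0.0, 0.71, 0.705, 0.0]
wrist_force: [0.2, -0.7, -1.9]
finger_gap: 0.0605
```

Call:
jog_arm --pt "0 0 -0.002 0 0 0" --pt "0 0 -0.002 0 0 0" --pt "0 0 -0.002 0 0 0" --pt "0 0 -0.001 0 0 0" --pt "0 0 0 0 0 0" --pt "0 0 0 0 0 0" --pt "0 0 0 0 0 0" --pt "0 0 0 0 0 0" --pt "0 0 0 0 0 0" --pt "0 0 0 0 0 0"

```text
clock: 17.45
tcp_pos: [0.5951, -0.0244, 0.0641]
orientation: [0.001, 0.71, 0.705, 0.001]
wrist_force: [-7.3, 0.5, 20.3]
finger_gap: 0.0606
```

Call:
jog_arm --pt "0 0 0.002 0 0 0" --pt "0 0 0.002 0 0 0" --pt "-0.001 0 0 0 0 0" --pt "-0.001 0 0 0 0 0" --pt "0 0 0 0 0 0" --pt "0 0 0 0 0 0" --pt "0 0 0 0 0 0" --pt "0 0 0 0 0 0" --pt "0 0 0 0 0 0" --pt "0 0 0 0 0 0"

```text
clock: 18.45
tcp_pos: [0.5925, -0.0242, 0.0643]
orientation: [0.0, 0.71, 0.705, 0.0]
wrist_force: [-0.3, -0.7, -2.1]
finger_gap: 0.0606
```

```bash
python3 - <<'E'
from h import *
s=get_state();print(s['tcp_pos'],s['wrist_force'],s['ft_torque'],s['finger_gap'])
im=read_camera("scene")[190:250,260:340,::-1]; cv2.imwrite("pics/p3.png",cv2.resize(im,(800,600),interpolation=cv2.INTER_CUBIC))
im=read_camera("top")[150:210,290:370,::-1]; cv2.imwrite("pics/p3t.png",cv2.resize(im,(800,600),interpolation=cv2.INTER_CUBIC))
E
```

```text
[ 0.5924648  -0.02423727  0.06430988] [-0.2862971  -0.67829068 -2.09377534] [0.03720778 0.02355895 0.00492395] 0.060576244757106414
```

View pics/p3.png

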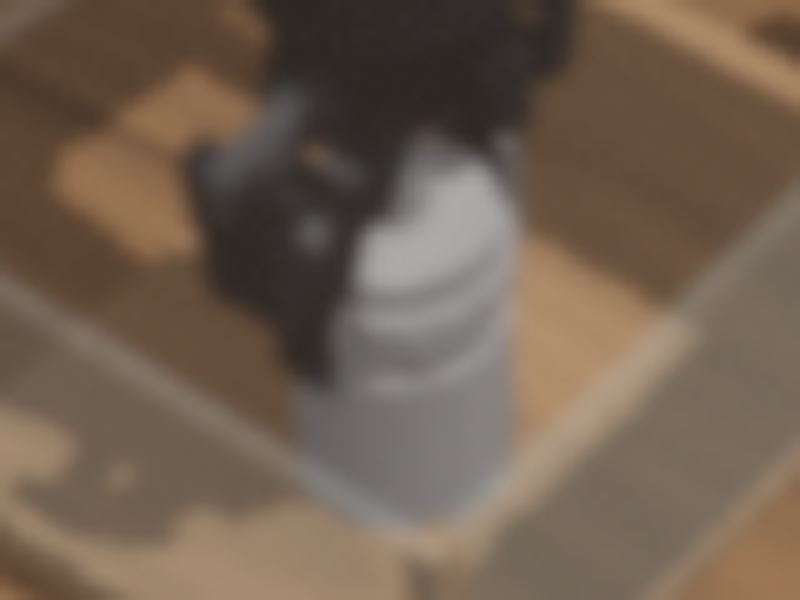

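View pics/p3t.png

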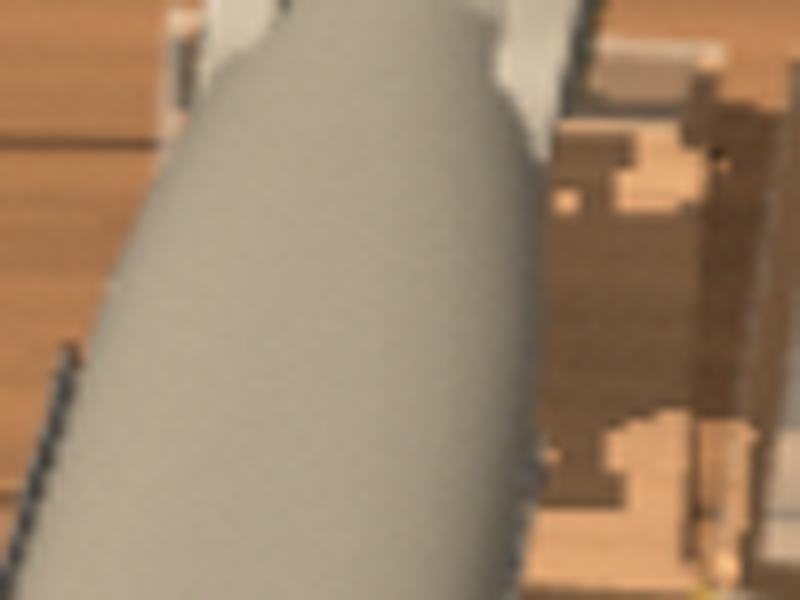

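The force has cleared after the 2 mm shift. The scene crop shows the plug partly in the tin, with the rim about 10 px above the tin's edge at (420,380). I'll continue down.

Call:
jog_arm --pt "0 0 -0.001 0 0 0" --pt "0 0 -0.001 0 0 0" --pt "0 0 -0.001 0 0 0" --pt "0 0 -0.001 0 0 0" --pt "0 0 0 0 0 0" --pt "0 0 0 0 0 0" --pt "0 0 0 0 0 0" --pt "0 0 0 0 0 0" --pt "0 0 0 0 0 0" --pt "0 0 0 0 0 0"

```text
clock: 19.55
tcp_pos: [0.5925, -0.0242, 0.0603]
orientation: [0.0, 0.71, 0.705, 0.0]
wrist_force: [-0.4, -0.1, -1.5]
finger_gap: 0.0604
```

Past the obstruction with no force. There is about 5 mm left.

Call:
jog_arm --pt "0 0 -0.001 0 0 0" --pt "0 0 -0.001 0 0 0" --pt "0 0 -0.001 0 0 0" --pt "0 0 -0.001 0 0 0" --pt "0 0 0 0 0 0" --pt "0 0 0 0 0 0" --pt "0 0 0 0 0 0" --pt "0 0 0 0 0 0" --pt "0 0 0 0 0 0" --pt "0 0 0 0 0 0"

```text
clock: 20.55
tcp_pos: [0.5925, -0.0243, 0.0564]
orientation: [0.0, 0.71, 0.705, 0.0]
wrist_force: [-0.6, 0.3, -1.7]
finger_gap: 0.0607
```

Call:
jog_arm --pt "0 0 -0.0005 0 0 0" --pt "0 0 -0.0005 0 0 0" --pt "0 0 -0.0005 0 0 0" --pt "0 0 0 0 0 0" --pt "0 0 0 0 0 0" --pt "0 0 0 0 0 0" --pt "0 0 0 0 0 0" --pt "0 0 0 0 0 0" --pt "0 0 0 0 0 0" --pt "0 0 0 0 0 0"

```text
clock: 21.55
tcp_pos: [0.5925, -0.0243, 0.055]
orientation: [0.0, 0.71, 0.705, 0.0]
wrist_force: [-1.8, -0.1, 1.9]
finger_gap: 0.0601
```

Call:
jog_arm --pt "0 0 -0.0005 0 0 0" --pt "0 0 0 0 0 0" --pt "0 0 0 0 0 0" --pt "0 0 0 0 0 0" --pt "0 0 0 0 0 0" --pt "0 0 0 0 0 0" --pt "0 0 0 0 0 0" --pt "0 0 0 0 0 0" --pt "0 0 0 0 0 0" --pt "0 0 0 0 0 0"

```text
clock: 22.55
tcp_pos: [0.5925, -0.0242, 0.055]
orientation: [0.0, 0.71, 0.705, 0.0]
wrist_force: [-3.1, 0.3, 6.3]
finger_gap: 0.0602
```

Call:
jog_arm --pt "0 0 0 0 0 0" --pt "0 0 0 0 0 0" --pt "0 0 0 0 0 0" --pt "0 0 0 0 0 0" --pt "0 0 0 0 0 0" --pt "0 0 0 0 0 0" --pt "0 0 0 0 0 0" --pt "0 0 0 0 0 0" --pt "0 0 0 0 0 0" --pt "0 0 0 0 0 0" --hand 1

```text
clock: 23.55
tcp_pos: [0.5925, -0.0243, 0.0543]
orientation: [0.0, 0.71, 0.705, 0.0]
wrist_force: [-0.8, -0.1, 0.2]
finger_gap: 0.0855
```

```bash
python3 - <<'E'
from h import *
s=get_state();print(s['tcp_pos'],s['wrist_force'],s['ft_torque'],s['finger_gap'])
im=read_camera("scene")[190:250,260:340,::-1]; cv2.imwrite("pics/p4.png",cv2.resize(im,(800,600),interpolation=cv2.INTER_CUBIC))
E
```

```text
[ 0.59245146 -0.02427978  0.05433085] [-0.76932682 -0.11917404  0.19846449] [-0.02141189 -0.03593915 -0.01304285] 0.08545121301591505
```

View pics/p4.png

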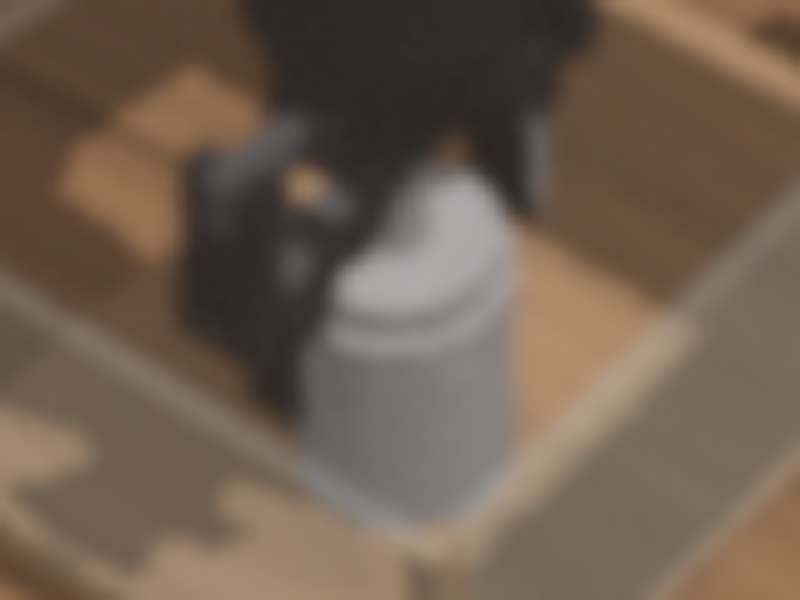

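The pair is home: the rim sits flush on the tin and the fingers are clear. I'm raising to the outer lid's knob height and closing gently.

Call:
jog_arm --pt "0 0 0.005 0 0 0" --pt "0 0 0.008 0 0 0" --pt "0 0 0.01 0 0 0" --pt "0 0 0.01 0 0 0" --pt "0 0 0.008 0 0 0" --pt "0 0 0.003 0 0 0" --pt "0 0 0 0 0 0" --pt "0 0 0 0 0 0" --pt "0 0 0 0 0 0" --pt "0 0 0 0 0 0"

```text
clock: 24.6
tcp_pos: [0.5921, -0.0242, 0.0978]
orientation: [-0.0, 0.71, 0.705, -0.0]
wrist_force: [-0.2, -0.3, -0.5]
finger_gap: 0.0853
```

```bash
python3 - <<'E'
from h import *
s=get_state();print(s['tcp_pos'],s['wrist_force'],s['finger_gap'])
im=read_camera("scene")[190:250,260:340,::-1]; cv2.imwrite("pics/p5.png",cv2.resize(im,(800,600),interpolation=cv2.INTER_CUBIC))
E
```

```text
[ 0.59208377 -0.02416627  0.09779053] [-0.19200629 -0.30912071 -0.51055279] 0.0853478629608214
```

View pics/p5.png

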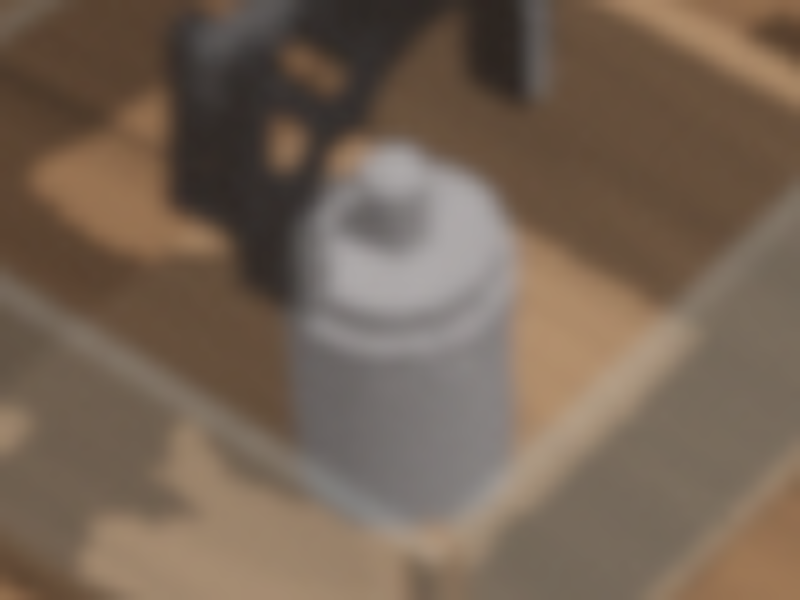

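The pair looks level and nested, with the knob top at about (396,160) in the crop. I'll check that against the TCP.

```bash
python3 - <<'E'
from h import *
q=lambda p:((p-np.array([260,190])+.5)*10-.5).round(0)
for P in((.5921,-.0242,.119),(.5946,-.0239,.119)): print(P,q(proj("scene",P)))
print(onz("scene",(260+396.5/10-.5,190+162/10-.5),.119))
E
```

```text
(0.5921, -0.0242, 0.119) [397. 168.]
(0.5946, -0.0239, 0.119) [392. 174.]
[ 0.59030495 -0.0257411   0.119     ]
```

Call:
jog_arm --pt "0 0 0 0 0 0" --pt "0 0 0 0 0 0" --pt "0 0 0 0 0 0" --pt "0 0 0 0 0 0" --pt "0 0 0 0 0 0" --pt "0 0 0 0 0 0" --pt "0 0 0 0 0 0" --pt "0 0 0 0 0 0" --pt "0 0 0 0 0 0" --pt "0 0 0 0 0 0" --hand 0 --force 25

```text
clock: 25.65
tcp_pos: [0.5925, -0.0243, 0.0984]
orientation: [0.0, 0.71, 0.705, 0.0]
wrist_force: [0.7, -0.4, 1.4]
finger_gap: 0.0167
```

```bash
python3 - <<'E'
from h import *
s=get_state();print(s['tcp_pos'],s['wrist_force'],s['ft_torque'],s['finger_gap'])
im=read_camera("scene")[190:250,260:340,::-1]; cv2.imwrite("pics/p6.png",cv2.resize(im,(800,600),interpolation=cv2.INTER_CUBIC))
E
```

```text
[ 0.59253989 -0.02427467  0.09842248] [ 0.67571643 -0.38638967  1.44631858] [ 0.00410092 -0.00591633 -0.00011448] 0.01667354770488565
```

View pics/p6.png

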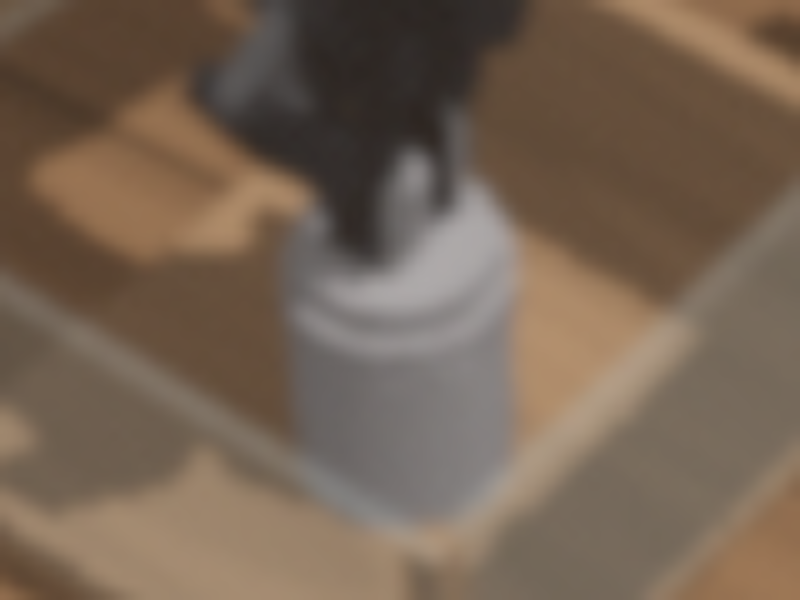

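The knob is gripped with small forces: the gap is 16.7 mm, the same reading as on the 18 mm door knob. I'm lifting slowly and straight up.

Call:
jog_arm --pt "0 0 0.001 0 0 0" --pt "0 0 0.001 0 0 0" --pt "0 0 0.002 0 0 0" --pt "0 0 0.002 0 0 0" --pt "0 0 0.002 0 0 0" --pt "0 0 0.002 0 0 0" --pt "0 0 0.003 0 0 0" --pt "0 0 0.004 0 0 0" --pt "0 0 0.005 0 0 0" --pt "0 0 0.007 0 0 0"

```text
clock: 26.7
tcp_pos: [0.5923, -0.0242, 0.1276]
orientation: [-0.0, 0.71, 0.705, -0.0]
wrist_force: [-0.6, 0.0, -1.2]
finger_gap: 0.017
```

Call:
jog_arm --pt "0 0 0.01 0 0 0" --pt "0 0 0.011 0 0 0" --pt "0 0 0.012 0 0 0" --pt "0 0 0.012 0 0 0" --pt "0 0 0.01 0 0 0" --pt "0 0 0.008 0 0 0" --pt "0 0 0.005 0 0 0" --pt "0 0 0.002 0 0 0" --pt "0 0 0 0 0 0" --pt "0 0 0 0 0 0"

```text
clock: 27.7
tcp_pos: [0.5922, -0.0242, 0.1968]
orientation: [-0.0, 0.71, 0.705, -0.0]
wrist_force: [-0.4, 0.6, -0.2]
finger_gap: 0.0171
```

Call:
jog_arm --pt "0 0 0 0 0 0" --pt "0 0 0 0 0 0" --pt "0 0 0 0 0 0" --pt "0 0 0 0 0 0" --pt "0 0 0 0 0 0" --pt "0 0 0 0 0 0" --pt "0 0 0 0 0 0" --pt "0 0 0 0 0 0" --pt "0 0 0 0 0 0" --pt "0 0 0 0 0 0"

```text
clock: 28.7
tcp_pos: [0.5925, -0.0243, 0.1973]
orientation: [0.0, 0.71, 0.705, 0.0]
wrist_force: [-0.2, 0.4, -0.3]
finger_gap: 0.0168
```

```bash
python3 - <<'E'
from h import *
s=get_state();print(s['tcp_pos'],s['wrist_force'],s['finger_gap'],abs(s['qvel']).max())
f=read_camera("scene")[:,:,::-1]; cv2.imwrite("pics/e0.png",f)
cv2.imwrite("pics/e1.png",cv2.resize(f[145:250,230:370],(800,600),interpolation=cv2.INTER_CUBIC))
E
```

```text
[ 0.59245094 -0.02425328  0.19732182] [-0.17516029  0.37080718 -0.30524062] 0.01675511768596427 0.0017814032905721943
```

View pics/e1.png

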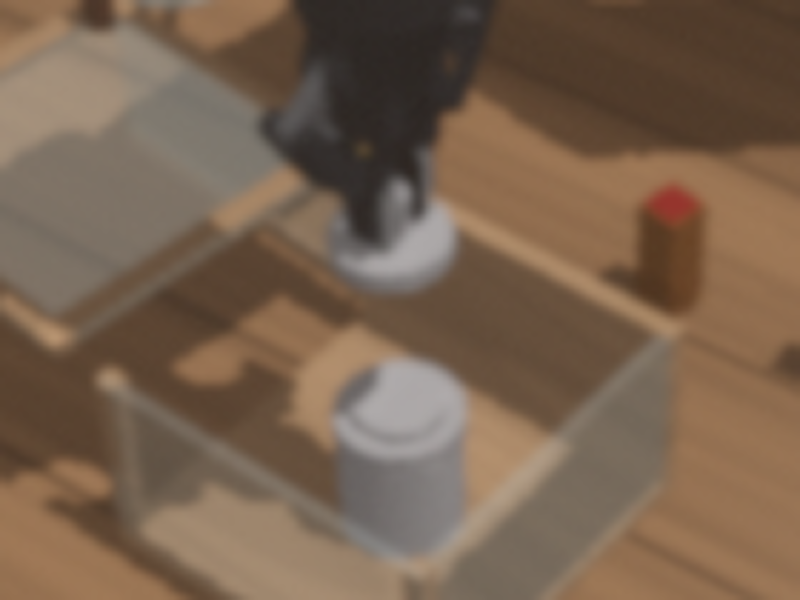

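View pics/e0.png

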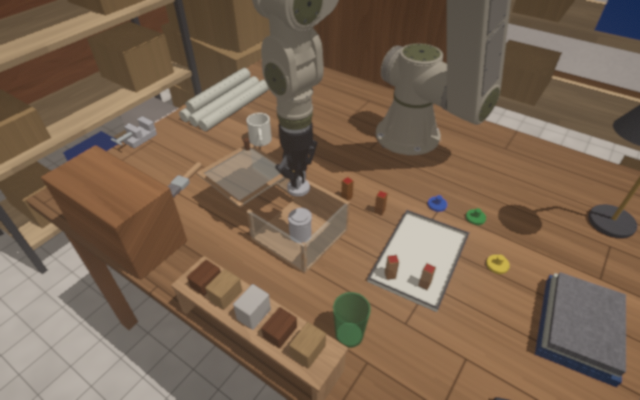

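The outer lid is held level at (393,245) in the crop, about 99 mm above its place. The inner lid with its boss is seated flush on the tin at (400,410). The door is open and the bystanders are unmoved, so I'm handing in.

```bash
python3 -c "
from workcell import *
print(hand_in())"
```

```text
the job is handed in; nothing more can be done
None
```

I swung the door open by its knob to roughly 1.5 rad. I then lifted the nested lids together by the inner rim, seated them on the tin and let go. Finally I lifted the outer lid off by its knob and handed in while holding it; the hand-in reports no verdict.

**Final checks:**
- **Outer lid:** it is held still and looks level. The arm rose 99 mm from where it took the knob, with the tool over the spot where the pair was set down. The finger gap reads 16.8 mm, the same as on the 18 mm door knob.
- **Inner lid:** it looks flush and level on the tin in the last picture, and the fingers are well clear of it.
- **Tin position:** the camera put the tin about 2 mm further out in x than where the lid settled, which is inside the 6 mm limit.
- **Door and bystanders:** the door is still open. The seals, pot and mug look unmoved by eye. I did not measure them or the door angle again, nor look at the brush closely.
- **Time:** about 29 s of the 72 s were used.

**One problem on the way:** the first lowering met about 20 N of resistance near the tin's rim. I backed off, shifted 2 mm in -x, and the lids then went down freely until they met the tin at the expected height.

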